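Set the roll gap of a sample mill and clamp it

ROBOT

A 7-joint arm with a two-finger parallel gripper is mounted at the origin on a cart in front of the work surface, level with it; the furniture and walls round the work are solid. World frame = base frame: x ahead of the robot, y to its left, z up, the work surface at z = 0. Lengths are in m, angles in rad, forces in N, time in s.
With the tool pointing down it reaches from about 0.4 to 0.9 m from the base axis. Payload 5.5 kg.
Tool frame: the origin (TCP) lies on the mounting face of the last link; the fingertips stand 178 mm ahead of it and the grasp point (between the pads) lies 159 mm ahead of it; x points along the fingers, z is the direction in which the jaws open and shut, and the axes are right-handed (so a half turn about x gives the same grasp; the last joint's range is limited). The gripper opens to 92 mm and grips with 3 to 60 N. Pads are 19 mm wide; open, the fingers measure 130 mm over their backs; the gripper's body (75 mm by 190 mm) begins 47 mm behind the grasp point.
Start: joints at [1.363, 0.501, -0.427, 1.55, 0.221, 1.138, -0.21], TCP at [0.295, -0.579, 0.405] pointing down, gripper open.
Joint ranges: [-2.88, 2.88], [-0.31, 2.03], [-1.54, 1.56], [0.2, 2.42], [-1.41, 4.55], [0.19, 2.02], [-2.57, 2.57]. Speed limits (rad/s): [2.57, 2.57, 3.14, 3.14, 3.14, 3.14, 3.14].

INTERFACE

Orientations are given as [roll, pitch, yaw] about the fixed x, y, z axes, in that order (R = Rz(yaw) Ry(pitch) Rx(roll)).
In Python, from bench import bot gives the robot as it stands.
- The arm moves only by the shell command python3 -m crank 'ROWS' [FORCE]. ROWS is JSON, a list of rows, each a list of 5 numbers: the closure, from 0 (fully open) to 1 (shut), then the shift along the tool's x, y, z as a fraction of full scale, then the turn about the tool's x as a fraction of full scale. A call has 1 to 12 rows; each row is the pose to reach, as a shift and turn from the pose measured when the call began, along the tool's axes at that moment; what a row does not reach only later rows make up. Full scale, the value 1, is 0.1 m for a shift and 120 degrees for a turn. A row lasts 1/8 s, in which the tool goes at most 62.5 mm and 10.7 degrees, less where a joint would pass 70% of its speed; a pose out of reach is approached as far as the arm can. A call with a number of a shift or a turn outside -1 to 1 is refused whole. A call with a gripper value outside its range is refused whole. The fingers move at their own pace and stop on an object; FORCE is the grip in N (left out, the last holds). Time passes only in rows, so rows that repeat a pose let the fingers close. It gives the time, the measured TCP pose, the force and the opening at its end, in the units of the state.
- bot.state(): the state, without advancing time (a new reading comes with each control period).
- bot.get_image(name): name is "side" or "top" or "wrist"; returns a dict with "pixels" (384x512x3 uint8, blue, green, red), "intrinsics" (3x3 intrinsics, pixels), "T" (4x4, takes a point from camera to world coordinates). Camera axes: x right, y up, looking along -z (the intrinsics and any distortion apply to the point x, -y, -z); pixel columns grow to the right and rows downward; lengths in m; the calibration is good to about 2 mm. A picture is of the moment at which its call begins. There is no depth.
- bot.sign_off(): hands the job in, once; it reports no verdict.
The state is a dict: "clock": time; "q": joint angles; "joint_vel": joint speeds; "tau": joint torques, N m; "eef_pos": TCP position; "orientation": TCP orientation; "ft_force": force on the tool from outside, world axes, zero at the start; "wrist_torque": the same for the moment, N m; "opening": finger opening in m.
Only numpy, scipy, OpenCV 4.12 (cv2) and the standard library are available. Lean on these libraries where they do the work, as an engineer would, in place of code of your own. Each camera call takes 0.05 s, during which the arm holds its last target. There are 200 camera calls.

TASK

Set the roll gap of the small green twin-roll sample mill for the next batch: with the fingertips resting lightly on top of the knurled brass wheel, roll it until the red pointer lines up with the black line of the yellow index tab, then push the orange clamp lever round with a finger until it is fully home. Work by touch alone on the wheel and the lever: do not pinch anything, do not push the roll or its slide directly, and leave the things standing round the mill where they are.

Things in the scene. Friction and masses are not known exactly. Their poses are not given: they have to be found in the camera images.
- mill: green bench mill, hopper off, fixed to the bench: base 230 (x) by 150 (y) mm, at most 96 mm tall, yaw varies. Origin under the centre of the base, on the bench; x points from the wheel (front) to the rear roll, y to the scale side (left seen from the wheel end), z up. The two steel rolls lie along y, the gap between them. Its crank does not move
- wheel_crown (a point): fixed point of the mill: topmost point of the wheel's rim, at mill x = -88, y = 0, z = 82 mm
- knurled_rim: knurled brass adjuster wheel: cylinder of radius 24 mm, 18 mm wide; origin at its centre (mill x = -88, y = 0, z = 58 mm), axis level along the mill's x; turns with joint adjuster_wheel. The green stand plates before and behind it (mill x = -107 to -69, y = -16 to 16) reach up to z = 70 mm, so its top stands 12 mm clear. From the crown its rim falls by 1.7 mm at 9 mm, 3.2 mm at 12 mm to either side
- adjuster_wheel (a joint): turn of the wheel, rad, stops at 0 and 9.3. Grows, and closes the gap, when its top is rolled towards mill +y (left). It is the nut of a screw of 16 mm lead: each rad moves front roll and pointer 2.55 mm along mill +x. Takes 2.1 N along the rim: a fingertip pressing down with 5 to 10 N carries it by friction. Turns both ways, stays where it is left
- roll_carriage: sliding front roll with grey bearing blocks, yoke bar and the steel screw (11 mm thick) that runs forward through the wheel at mill z = 58 mm, as far as x = -130 mm. Origin at the mill's origin while the gap is fully open; slides along mill x. Only the wheel may move it: not to be pushed directly
- pointer_tip (a point): tip of the red pointer blade (2 mm wide) on the sliding left bearing block, over the aluminium scale ledge on the mill's left, at mill y = 76.5, z = 57 mm; mill x = 12 mm at the start (gap 26 mm, fully open), more as the gap closes
- tab_line (a point): inner end of the black line (2 mm wide) on the yellow index tab on the scale ledge, at mill y = 76.5, z = 57 mm; axes parallel to the mill's. Its mill x differs from run to run (18 to 26 mm) and does not change. The gap is set when pointer tip and line stand at the same mill x, within 2 mm
- lever_pivot (a point): fixed point of the mill on the vertical axis of the clamp lever, at mill x = -15, y = -78, z = 77 mm
- lever_grip: orange grip bar of the clamp lever, 11 to 13 mm thick, from 6 to 66 mm out from the pivot axis, its underside at mill z = 68 to 72 mm; origin on the pivot axis at z = 65 mm, its -y axis points along the bar. Free space under and beside the bar where mill y is below -95 mm
- lever_end (a point): point on the centre line of the orange lever grip, 50 mm out from the pivot axis, at mill z = 77 mm
- clamp_lever (a joint): swing of the clamp lever, rad: 0 = open, pointing to mill -y (right, away from the mill); starts at 0 to 0.3; grows counter-clockwise seen from above, swinging towards mill +x, to its stop at 1.4 = clamped, nearly along the mill's right side. Takes about 1 N at the grip, stays where it is left; it does not itself block the wheel
- beaker: bystander: small glass weighing beaker with a dried residue, 54 across, 46 tall mm; origin at the centre of its underside; loose, to be left alone
- amber_bottle: bystander: small amber reagent bottle without a cap, 32 across, 53 tall mm; origin at the centre of its underside; loose, to be left alone
- spoon: bystander: white plastic spoon, lying, 106 long, 7 thick mm; origin at the centre of its underside; loose, to be left alone
- vial: bystander: clear glass vial with a little yellow reagent, 22 across, 61 tall mm; origin at the centre of its underside; loose, to be left alone
- filter_tin: bystander: round blue tin with a pale label, 70 across, 34 tall mm; origin at the centre of its underside; loose, to be left alone
- marker: bystander: blue and white marker pen, lying, 135 long, 16 thick mm; origin at the centre of its underside; loose, to be left alone

How it is judged:
By the outcome, as a careful person would: the job done as asked, in the order asked, and still so for the second after the job is handed in, with the robot touching nothing.
It also fails if it takes over 67 s, if anything falls off the work surface, if the arm or the gripper's body presses on something with over 40 N, if the wrist force passes 120 N, or if a joint passes its speed limit or range.

## Working session

There is one attempt and no reset: what is moved stays moved. The work goes in short steps, Python scripts to look and compute and a shell command to move; the robot and the scene stay as the last step left them, time stands still between calls to the robot, and variables do not carry over. Pictures are saved under pics/ and viewed, about 8 in all and at most 12, crops included, and the job is handed in when it is done.

```bash
mkdir -p pics; ls; python3 - <<'E'
from bench import bot
import cv2,numpy as np,pickle
s=bot.state();print({k:np.round(v,3).tolist() for k,v in s.items()})
for n in("top","side"):
    d=bot.get_image(n);cv2.imwrite(f"pics/{n}0.png",d["pixels"]);pickle.dump(d,open(f"{n}0.pkl","wb"))
    print(n,np.round(d["intrinsics"],1).tolist(),np.round(d["T"],3).tolist(),d.keys())
E
```

```text
pics
{'clock': 0.0, 'q': [1.363, 0.502, -0.427, 1.551, 0.221, 1.138, -0.21], 'joint_vel': [0.001, 0.002, -0.001, -0.001, -0.001, -0.001, -0.001], 'tau': [0.001, -56.658, -5.816, -27.911, -0.068, 0.031, 0.0], 'eef_pos': [0.295, -0.579, 0.404], 'orientation': [3.109, 1.569, 2.009], 'ft_force': [0.482, -0.17, 0.959], 'wrist_torque': [0.037, 0.04, -0.023], 'opening': 0.092}
top [[379.0, 0.0, 260.7], [0.0, 379.0, 193.0], [0.0, 0.0, 1.0]] [[-0.007, 0.986, -0.167, 0.424], [-0.999, -0.0, 0.037, -0.156], [0.037, 0.167, 0.985, 0.911], [0.0, 0.0, 0.0, 1.0]] dict_keys(['pixels', 'intrinsics', 'T'])
side [[414.7, 0.0, 261.0], [0.0, 414.7, 194.0], [0.0, 0.0, 1.0]] [[-0.245, -0.75, 0.614, 1.189], [0.97, -0.188, 0.157, 0.002], [-0.002, 0.634, 0.774, 0.85], [0.0, 0.0, 0.0, 1.0]] dict_keys(['pixels', 'intrinsics', 'T'])
```

View pics/top0.png

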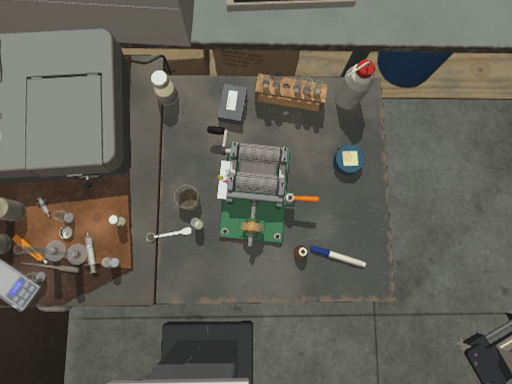

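View pics/side0.png

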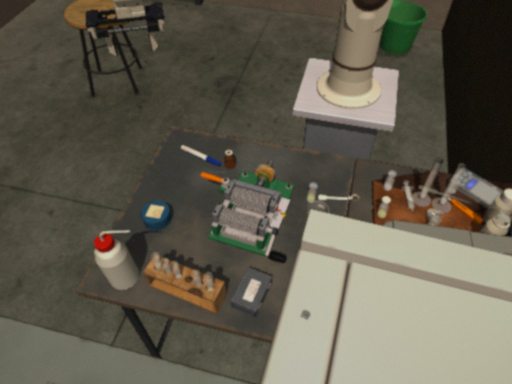

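```bash
cat > h.py <<'E'
import numpy as np,cv2,pickle
from scipy.spatial.transform import Rotation as Ro
from bench import bot
def proj(d,P):
    T=d["T"];c=(np.atleast_2d(P)-T[:3,3])@T[:3,:3]
    c=c*[1,-1,-1];p=c@np.array(d["intrinsics"]).T
    return p[:,:2]/p[:,2:]
def ray(d,uv,z):
    T=np.array(d["T"]);uv=np.atleast_2d(uv)
    v=np.c_[uv,np.ones(len(uv))]@np.linalg.inv(d["intrinsics"]).T*[1,-1,-1]@T[:3,:3].T
    o=T[:3,3];return o+v*((z-o[2])/v[:,2])[:,None]
def tool():
    s=bot.state();return s,np.array(s["eef_pos"]),Ro.from_euler("xyz",s["orientation"]).as_matrix()
def crop(d,x0,y0,x1,y1,k,name):
    cv2.imwrite(name,cv2.resize(d["pixels"][y0:y1,x0:x1],None,fx=k,fy=k,interpolation=cv2.INTER_CUBIC))
E
python3 - <<'E'
from h import *
d=pickle.load(open("top0.pkl","rb"));crop(d,200,120,330,260,4.28,"pics/c1.png")
s,p,R=tool();print(np.round(R,3))
E
```

```text
[[-0.001  0.891  0.454]
 [ 0.002  0.454 -0.891]
 [-1.     0.    -0.002]]
```

View pics/c1.png

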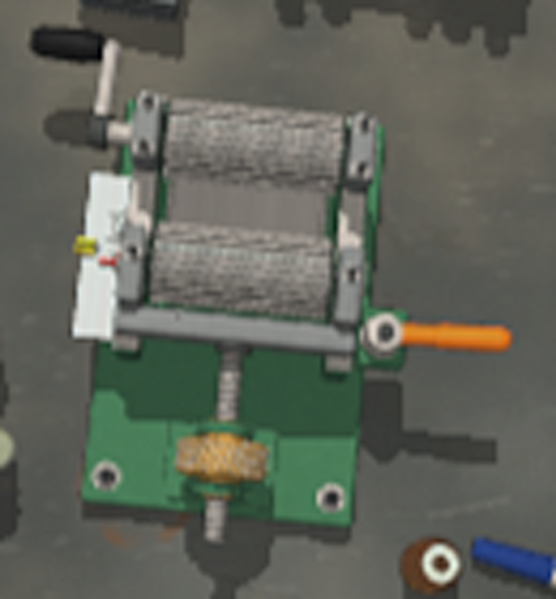

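```bash
python3 - <<'E'
from h import *
from scipy.optimize import least_squares as LS
d=pickle.load(open("top0.pkl","rb"))
f=lambda a:np.array(a,float)/4.28+[200,120]
px=f([(221,457),(385,331),(103,261),(82,500),(353,524),(385,125)])
M=np.array([(-88,0,78),(-15,-78,80),(14,76,57),(-115,75,10),(-115,-75,10),(115,-75,10)])/1e3
w=np.array([1,1,1,.4,.4,.4])[:,None]
def W(p,M): return np.c_[M[:,:2]@np.array([[np.cos(p[2]),np.sin(p[2])],[-np.sin(p[2]),np.cos(p[2])]])+p[:2],M[:,2]]
r=LS(lambda p:(w*(proj(d,W(p,M))-px)).ravel(),[.45,-.13,0])
print(r.x,np.round((proj(d,W(r.x,M))-px),2).tolist())
p=r.x;np.save("mill.npy",p)
Q=W(p,np.array([(-88,0,82),(-15,-78,77),(-15,-128,77)])/1e3);print(np.round(Q,4))
lv=ray(d,f([(385,331),(508,338)]),.077);v=lv[1]-lv[0];print("lever world",lv,"angle from -y mill",np.arctan2(v[1],v[0])-(p[2]-np.pi/2))
# side check
s=pickle.load(open("side0.pkl","rb"));print(proj(s,Q))
for n,c,h in (("bottle",(301,252),.053),("vial",(197,224),.061),("beaker",(187,198),.046)): print(n,ray(d,[c],h))
st,P,R=tool()
# tool z currently; yaw needed to align with mill y
z=R[:,2];print("tool z yaw deg",np.degrees(np.arctan2(z[1],z[0])),"mill yaw",np.degrees(p[2]))
# turn about tool x (down) by +a rotates world yaw by -a
E
```

```text
[ 0.57750833 -0.17703427 -0.09712273] [[0.59, 0.17], [0.25, 0.14], [-0.81, -0.77], [-0.14, 0.86], [-0.15, 1.14], [-0.12, 0.75]]
[[ 0.4899 -0.1685  0.082 ]
 [ 0.555  -0.2532  0.077 ]
 [ 0.5502 -0.303   0.077 ]]
lever world [[ 0.55580199 -0.25300491  0.077     ]
 [ 0.55203731 -0.31752572  0.077     ]] angle from -y mill 0.03884055921086049
[[264.06462848 166.10807238]
 [224.53684209 180.05016051]
 [206.11351725 174.99795623]]
bottle [[ 0.43524806 -0.27825903  0.053     ]]
vial [[ 0.49830017 -0.04559187  0.061     ]]
beaker [[ 0.55936271 -0.01955598  0.046     ]]
tool z yaw deg -63.02329791108937 mill yaw -5.56472269499844
```

```bash
for i in 1 2; do python3 -m crank '[[1,0,0.45,-0.345,0],[1,0,0.9,-0.69,0],[1,0,0.9,-0.69,0]]' 10; done; python3 -m crank '[[1,0,0.45,-0.345,0],[1,0,0.9,-0.69,0],[1,0,0.9,-0.69,0]]'; python3 -m crank '[[1,0.3,0.45,-0.345,0.08],[1,0.6,0.9,-0.69,0.16],[1,0.6,0.9,-0.69,0.24],[1,0.6,0.9,-0.69,0.272],[1,0.6,0.9,-0.69,0.272]]'
cat > go.py <<'E'
# prints shift (crank units) to put fingertips at given mill point, plus yaw turn
from h import *
import sys
m=np.array([float(a) for a in sys.argv[1:4]])/1e3; yaw0=float(sys.argv[4]) if len(sys.argv)>4 else -90
p=np.load("mill.npy");c,s_=np.cos(p[2]),np.sin(p[2])
A=np.array([[c,-s_,0],[s_,c,0],[0,0,1]]);o=np.r_[p[:2],0]
s,P,R=tool();tip=P+.178*R[:,0]
print("tip mill mm",np.round(A.T@(tip-o)*1e3,1),"shift",np.round(R.T@(A@m+o-tip)/.1,3))
z=A.T@R[:,2];print("turn",round((np.degrees(np.arctan2(z[1],z[0]))-yaw0)/120,3),"F mill",np.round(A.T@s["ft_force"],1),"t",round(s["clock"],2))
E
python3 go.py -88 15 95
```

```text
clock: 0.48
eef_pos: [0.347, -0.4717, 0.4039]
orientation: [2.621, 1.567, 1.53]
ft_force: [0.2, -0.6, 0.0]
opening: 0.0667
clock: 0.85
eef_pos: [0.3975, -0.3646, 0.4046]
orientation: [2.498, 1.565, 1.414]
ft_force: [-0.7, 0.0, -0.5]
opening: 0.0363
clock: 1.23
eef_pos: [0.4465, -0.258, 0.4055]
orientation: [2.358, 1.564, 1.282]
ft_force: [0.6, -1.3, -0.0]
opening: 0.0058
clock: 1.85
eef_pos: [0.4929, -0.1559, 0.3458]
orientation: [3.045, 1.565, 1.398]
ft_force: [-0.4, -0.2, -0.2]
opening: 0.0008
tip mill mm [-86.2  13.9 167.8] shift [ 0.728 -0.018 -0.007]
turn 0.01 F mill [-0.4 -0.2 -0.2] t 1.85
```

```bash
python3 -m crank '[[1,0.4,-0.018,0.13,0.01],[1,0.76,-0.018,0.26,0.01],[1,0.76,-0.018,0.26,0.01]]';python3 go.py -88 -12 82; python3 - <<'E'
from h import *
d=bot.get_image("wrist");cv2.imwrite("pics/w1.png",d["pixels"])
d=bot.get_image("top");crop(d,205,150,285,260,5,"pics/c2.png")
E
```

```text
clock: 2.22
eef_pos: [0.4872, -0.1834, 0.2673]
orientation: [-2.485, 1.562, 2.128]
ft_force: [-0.1, -0.0, 1.2]
opening: 0.0006
tip mill mm [-90.2 -13.9  89.3] shift [ 0.073  0.022 -0.018]
turn -0.001 F mill [-0.1 -0.   1.2] t 2.23
```

View pics/w1.png

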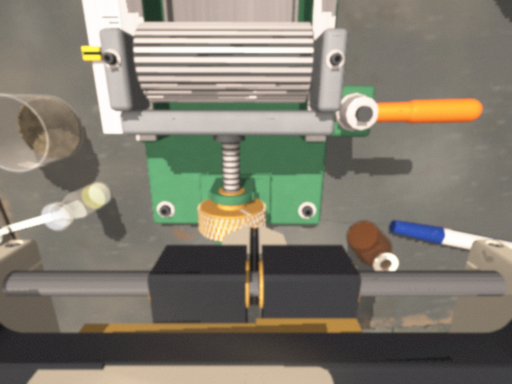

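```bash
python3 -m crank '[[1,0.05,0.022,-0.01,0],[1,0.07,0.022,-0.01,0],[1,0.07,0.022,-0.01,0]]';python3 go.py -88 -12 82;
```

```text
clock: 2.7
eef_pos: [0.4919, -0.1808, 0.2637]
orientation: [2.926, 1.565, 1.258]
ft_force: [0.1, 0.1, 0.1]
opening: 0.0004
tip mill mm [-84.6 -11.   85.7] shift [ 0.037 -0.034  0.011]
turn 0.0 F mill [0.1 0.1 0.1] t 2.7
```

```bash
python3 -m crank '[[1,0.02,-0.03,0.01,0],[1,0.02,-0.03,0.01,0],[1,0.02,-0.03,0.01,0]]';python3 go.py -88 -12 82; python3 -m crank '[[1,0.02,0,0,0],[1,0.02,0,0,0],[1,0.02,0,0,0]]';python3 go.py -88 -12 82
```

```text
clock: 3.08
eef_pos: [0.4888, -0.1815, 0.2617]
orientation: [2.924, 1.565, 1.256]
ft_force: [-0.8, 0.0, 0.5]
opening: 0.0005
tip mill mm [-87.6 -12.   83.7] shift [ 0.017 -0.004  0.   ]
turn 0.0 F mill [-0.8 -0.1  0.5] t 3.08
clock: 3.45
eef_pos: [0.4888, -0.1815, 0.2597]
orientation: [2.94, 1.565, 1.272]
ft_force: [0.2, -0.1, 0.7]
opening: 0.0005
tip mill mm [-87.6 -11.9  81.7] shift [-0.003 -0.004  0.001]
turn 0.0 F mill [ 0.2 -0.1  0.7] t 3.45
```

```bash
for i in 1 2 3; do python3 -m crank '[[1,0.012,0,0,0],[1,0.012,0,0,0]]'|grep -E "force"; done;python3 go.py -88 -12 82
```

```text
ft_force: [-0.4, -0.1, -0.8]
ft_force: [-0.6, 0.3, 2.8]
ft_force: [-3.1, 1.1, 11.2]
tip mill mm [-87.4 -11.9  79.2] shift [-0.028 -0.006  0.001]
turn 0.0 F mill [-3.2  0.8 11.2] t 4.2
```

```bash
python3 -m crank '[[1,-0.006,0,-0.04,0],[1,-0.012,0,-0.08,0],[1,-0.014,0,-0.12,0]]'|grep -E "force";python3 go.py -88 -12 82;  python3 -m crank '[[1,0.002,0,-0.04,0],[1,0.006,0,-0.08,0],[1,0.018,0,-0.12,0]]'|grep -E "force";python3 go.py -88 -12 82
```

```text
ft_force: [-4.3, -4.2, 15.2]
tip mill mm [-87.3  -2.   81.9] shift [-0.001 -0.007  0.1  ]
turn -0.001 F mill [-3.9 -4.6 15.2] t 4.58
ft_force: [-4.7, 0.4, 16.7]
tip mill mm [-86.9   9.9  81.4] shift [-0.006 -0.011  0.219]
turn -0.001 F mill [-4.7 -0.1 16.7] t 4.95
```

```bash
python3 -m crank '[[1,-0.1,0,0,0],[1,-0.1,-0.01,0.12,0],[1,-0.1,-0.01,0.215,0],[1,-0.1,-0.01,0.215,0]]'|grep -E "force";python3 go.py -88 -12 82
cat > gap.py <<'E'
from h import *
p=np.load("mill.npy");c,s=np.cos(p[2]),np.sin(p[2]);A=np.array([[c,-s,0],[s,c,0],[0,0,1]]);o=np.r_[p[:2],0]
def cen(d,col):
    im=d["pixels"][150:215,205:245].astype(int);b,g,r=im[...,0],im[...,1],im[...,2]
    w=np.clip(r-np.maximum(g,b)-40,0,None) if col=="r" else np.clip(np.minimum(r,g)-b-50,0,None)
    y,x=np.nonzero(w);w=w[y,x];return np.array([(x*w).sum()/w.sum()+205,(y*w).sum()/w.sum()+150]),len(w)
def gap(d):
    o2={}
    for k in "ry":
        u,n=cen(d,k);o2[k]=(A.T@(ray(d,[u],.057)[0]-o))*1e3;print(k,np.round(u,2),n,np.round(o2[k],1))
    print("gap mm",round(o2["y"][0]-o2["r"][0],2))
if __name__=="__main__":
    gap(pickle.load(open("top0.pkl","rb")));gap(bot.get_image("top"))
E
python3 gap.py
```

```text
ft_force: [-0.3, -0.3, 0.4]
tip mill mm [-88.4 -13.4  90.8] shift [ 0.088  0.004 -0.014]
turn -0.002 F mill [-0.3 -0.4  0.4] t 5.45
r [224.79 180.67] 8 [13.3 72.4 57. ]
y [219.5  176.82] 17 [21.  85.4 57. ]
gap mm 7.75
r [224.72 179.61] 7 [15.7 72.8 57. ]
y [219.53 176.81] 15 [21.1 85.3 57. ]
gap mm 5.36
```

```bash
python3 -m crank '[[1,0.09,0.004,-0.014,0],[1,0.115,0.004,-0.014,0],[1,0.115,0.004,-0.014,0],[1,0.104,0.004,-0.054,0],[1,0.098,0.004,-0.094,0],[1,0.096,0.004,-0.134,0],[1,0.097,0.004,-0.174,0]]'|grep force;python3 go.py -88 12 80.2
```

```text
ft_force: [-3.4, -1.9, 12.3]
tip mill mm [-87.6   4.5  82.1] shift [ 0.019 -0.005 -0.075]
turn -0.002 F mill [-3.2 -2.3 12.3] t 6.38
```

Finish the stroke, return, check.

```bash
python3 -m crank '[[1,0.012,-0.005,-0.04,0],[1,0.016,-0.005,-0.075,0],[1,0.016,-0.005,-0.08,0],[1,-0.08,-0.005,-0.08,0],[1,-0.08,-0.005,0.08,0],[1,-0.08,-0.005,0.165,0],[1,-0.08,-0.005,0.165,0]]'|grep force;python3 go.py -88 -12 79.3;python3 gap.py|tail -3
```

```text
ft_force: [-0.1, -1.3, -1.0]
tip mill mm [-88.6 -13.7  89.8] shift [ 0.105  0.006 -0.017]
turn -0.003 F mill [-0.  -1.3 -1. ] t 7.25
r [224.91 178.57] 7 [18.2 72.6 57. ]
y [219.52 176.81] 15 [21.1 85.3 57. ]
gap mm 2.87
```

```bash
python3 -m crank '[[1,0.08,0.006,-0.017,0],[1,0.105,0.006,-0.017,0],[1,0.105,0.006,-0.017,0],[1,0.094,0.006,-0.057,0],[1,0.088,0.006,-0.097,0],[1,0.086,0.006,-0.137,0],[1,0.087,0.006,-0.177,0],[1,0.093,0.006,-0.217,0],[1,0.095,0.006,-0.225,0],[1,0.0,0,-0.225,0],[1,-0.1,0,-0.225,0],[1,-0.2,0,-0.225,0]]'|grep force;python3 gap.py|tail -3; python3 go.py -100 70 170
```

```text
ft_force: [-0.6, -0.5, -0.2]
r [nan nan] 0 [nan nan nan]
y [nan nan] 0 [nan nan nan]
gap mm nan
tip mill mm [-87.6   9.7 111.6] shift [-0.584 -0.126 -0.603]
turn -0.003 F mill [-0.6 -0.   0.1] t 8.85gap.py:6: RuntimeWarning: invalid value encountered in scalar divide
  y,x=np.nonzero(w);w=w[y,x];return np.array([(x*w).sum()/w.sum()+205,(y*w).sum()/w.sum()+150]),len(w)
```

```bash
python3 -m crank '[[1,-0.2,0,-0.35,0],[1,-0.2,0.05,-0.75,0],[1,-0.2,0.05,-0.75,0],[1,-0.2,0.05,-0.75,0]]'|grep force; python3 go.py -88 -12 100
python3 - <<'E'
from h import *
d=bot.get_image("wrist");pickle.dump(d,open("w2.pkl","wb"));cv2.imwrite("pics/w2.png",d["pixels"])
p=np.load("mill.npy");c,s=np.cos(p[2]),np.sin(p[2])
for x in(12,20,26):print(x,proj(d,np.array([p[0]+c*x/1e3-s*.0765,p[1]+s*x/1e3+c*.0765,.057])))
E
python3 gap.py|tail -3
```

```text
ft_force: [-0.4, -0.7, -1.0]
tip mill mm [-82.4  84.1 131.6] shift [ 0.316 -0.052  0.961]
turn -0.003 F mill [-0.3 -0.7 -1. ] t 9.35
12 [[262.57748272  87.24781697]]
20 [[262.62274764  76.07965587]]
26 [[262.65737638  67.53574901]]
r [nan nan] 0 [nan nan nan]
y [nan nan] 0 [nan nan nan]
gap mm nangap.py:6: RuntimeWarning: invalid value encountered in scalar divide
  y,x=np.nonzero(w);w=w[y,x];return np.array([(x*w).sum()/w.sum()+205,(y*w).sum()/w.sum()+150]),len(w)
```

View pics/w2.png

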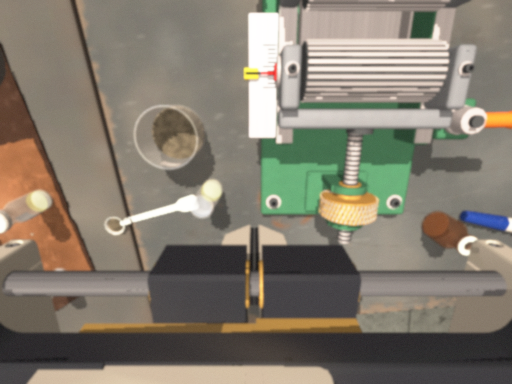

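```bash
python3 - <<'E'
from h import *
d=pickle.load(open("w2.pkl","rb"));crop(d,235,55,295,95,12,"pics/c3.png")
im=d["pixels"].astype(int);b,g,r=im[...,0],im[...,1],im[...,2]
for n,w in(("red",np.clip(r-np.maximum(g,b)-60,0,None)),("yel",np.clip(np.minimum(r,g)-b-60,0,None)),):
    w=w[60:85,240:285];y,x=np.nonzero(w);w=w[y,x]
    u=[(x*w).sum()/w.sum()+240,(y*w).sum()/w.sum()+60];print(n,np.round(u,2),x.min()+240,x.max()+240,y.min()+60,y.max()+60)
    pp=np.load("mill.npy");c,s=np.cos(pp[2]),np.sin(pp[2]);q=ray(d,[u],.057)[0,:2]-pp[:2];print(np.round([1e3*(c*q[0]+s*q[1]),1e3*(c*q[1]-s*q[0])],2))
E
```

```text
red [272.23  72.47] 261 276 63 80
[22.51 69.21]
yel [249.98  73.31] 243 258 67 79
[22.01 86.12]
```

View pics/c3.png

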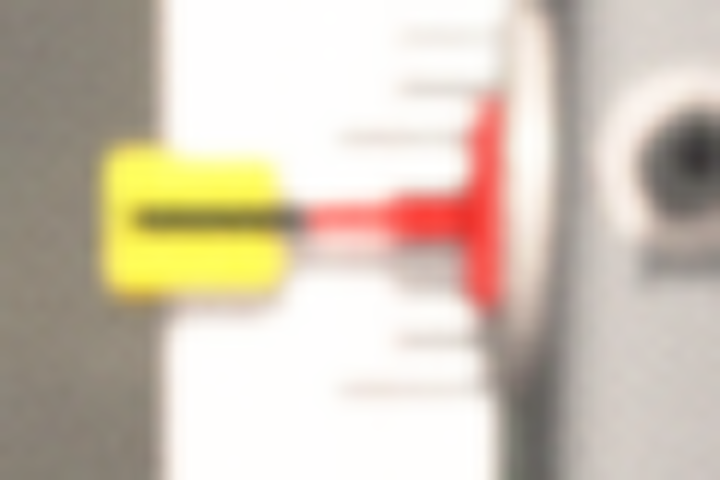

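```bash
for i in 1 2; do python3 -m crank '[[1,0,0.05,0.5,0],[1,0,0.1,0.98,0],[1,0,0.1,0.98,0]]'|grep force;done; python3 go.py -45 -128 100; python3 gap.py|tail -1
```

```text
ft_force: [-0.9, 0.7, -0.3]
ft_force: [-0.1, -0.3, 0.8]
tip mill mm [ -67.  -125.7  130.8] shift [0.308 0.22  0.016]
turn -0.012 F mill [-0.  -0.3  0.8] t 10.2
gap mm 0.53
```

```bash
python3 -m crank '[[1,0.3,0.2,0.02,0],[1,0.5,0.2,0.02,0],[1,0.69,0.2,0.02,0],[1,0.69,0.2,0.02,0]]'|grep force; python3 go.py -34 -128 62; python3 -c '
from h import *
d=bot.get_image("wrist");cv2.imwrite("pics/w3.png",d["pixels"])'
```

```text
ft_force: [-0.1, -0.0, 0.2]
tip mill mm [ -48.7 -123.6   59.9] shift [-0.022  0.147  0.041]
turn -0.01 F mill [-0.1 -0.1  0.2] t 10.75
```

View pics/w3.png

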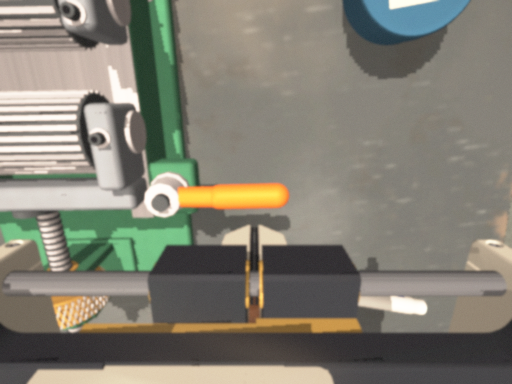

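```bash
python3 -m crank '[[1,0,0.1,0.05,0],[1,0,0.2,0.05,0],[1,0,0.26,0.065,0],[1,0,0.32,0.074,0],[1,0,0.4,0.07,0],[1,0,0.468,0.06,0],[1,0,0.54,0.03,0],[1,0,0.616,-0.002,0],[1,0,0.616,-0.002,0]]'|grep force; python3 go.py 25.5 -112 60
```

```text
ft_force: [0.2, -0.1, -0.7]
tip mill mm [  15.3 -124.4   61.2] shift [ 0.012  0.099 -0.126]
turn -0.01 F mill [ 0.2 -0.1 -0.7] t 11.93
```

```bash
python3 -m crank '[[1,0.01,0.05,-0.06,0],[1,0.01,0.1,-0.125,0],[1,0.01,0.14,-0.18,0],[1,0.01,0.16,-0.22,0],[1,0.01,0.16,-0.22,0]]'|grep force; python3 go.py 31 -98 60; python3 -c '
from h import *
d=bot.get_image("wrist");cv2.imwrite("pics/w4.png",d["pixels"])'
```

```text
ft_force: [-9.1, -8.0, 4.2]
tip mill mm [  28.3 -108.1   60. ] shift [-0.001  0.024 -0.102]
turn -0.011 F mill [-8.2 -8.9  4.2] t 12.55
```

View pics/w4.png

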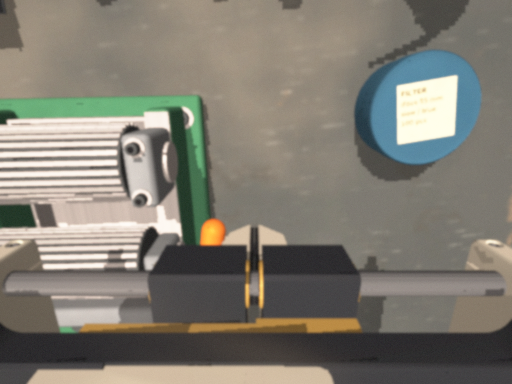

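```bash
python3 -c '
from h import *
d=bot.get_image("wrist")
im=d["pixels"].astype(int);b,g,r=im[...,0],im[...,1],im[...,2]
m=((r>180)&(g>70)&(g<175)&(b<70));m[245:]=0;y,x=np.nonzero(m);print(x.min(),x.max(),y.min(),y.max())
q=ray(d,[[x[y<y.min()+12].mean(),y.min()+6]],.077)[0]
p=np.load("mill.npy");c,s=np.cos(p[2]),np.sin(p[2]);v=q[:2]-p[:2];v=np.array([c*v[0]+s*v[1],c*v[1]-s*v[0]])*1e3;print(v,np.arctan2(v[0]+15,-(v[1]+78)))'
```

```text
200 224 219 244
[ 49.58051119 -87.19156294] 1.42941866057397
```

```bash
python3 -m crank '[[1,0,0,-0.03,0],[1,0,0,-0.03,0],[1,0,0,0.15,0],[1,0,0,0.35,0],[1,-0.4,0,0.4,0],[1,-0.9,0,0.4,0],[1,-0.9,0,0.4,0]]'|grep force; python3 -m crank '[[1,-0.3,0,0.45,0],[1,-0.6,-0.4,0.9,0],[1,-0.6,-0.4,0.9,0],[1,-0.6,-0.4,0.9,0]]'|grep force; python3 gap.py|tail -3;python3 - <<'E'
from h import *
d=bot.get_image("top");crop(d,160,130,380,280,3.5,"pics/c4.png")
im=d["pixels"].astype(int);b,g,r=im[...,0],im[...,1],im[...,2]
m=((r>150)&(g>60)&(g<150)&(b<80));m[:160]=0;m[215:]=0;m[:,:270]=0;m[:,325:]=0;y,x=np.nonzero(m)
q=ray(d,np.c_[x,y],.077)[:,:2];p=np.load("mill.npy");c,s=np.cos(p[2]),np.sin(p[2])
q=(q-p[:2])@np.array([[c,-s],[s,c]])*1e3-[-15,-78];e=q[np.hypot(*q.T)>35].mean(0);print(len(x),e,np.arctan2(e[0],-e[1]))
E
```

```text
ft_force: [0.9, 0.5, 0.0]
ft_force: [1.0, 0.8, -0.4]
r [225.17 177.56] 8 [20.6 72.3 57. ]
y [219.49 176.83] 17 [21.  85.4 57. ]
gap mm 0.43
122 [50.81474718 -6.96583121] 1.4345625806892737
```

View pics/c4.png

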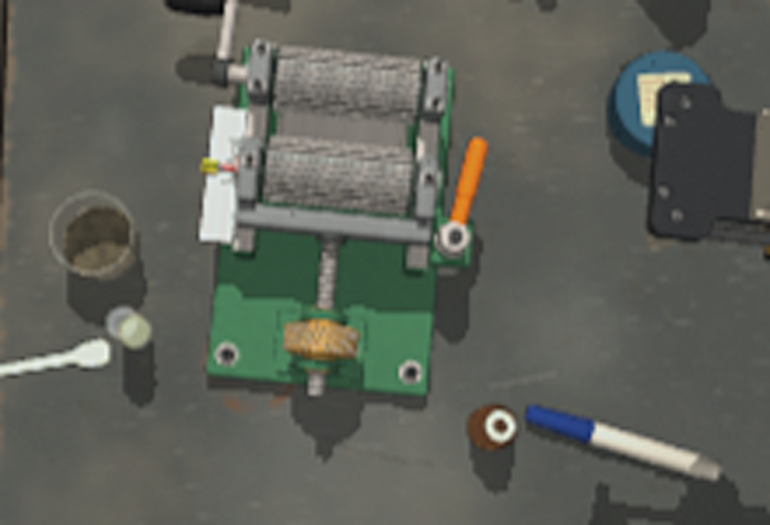

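```bash
python3 -c '
from bench import bot
s=bot.state();print(s["clock"],s["ft_force"]);print(bot.sign_off())'
```

```text
14.125 [ 0.02841913  0.6779871  -0.15195223]
the job is handed in; nothing more can be done
None
```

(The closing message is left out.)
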